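# Weigh the pear from the split-door cupboard

## Task

Weigh the pear that is in the little green split-door cupboard: stand the empty bowl upright in the middle of the scale's plate, let go of it, and press the orange tare button once it stands there and before the pear goes in. Open only the top half of the cupboard's door, swinging it wide to a right angle or more and leaving it so, while the bottom half stays bolted shut; take out the pear and set it down gently in the bowl on the scale. Leave the other things where they stand.

Things in the scene. Friction and masses are not known exactly. Their poses are not given: they have to be found in the camera images.
- larder_front (a point): Middle of the front edge of the inner shelf of the green worktop cupboard (fixed), on the shelf's upper side, 125 above the worktop. x points straight into the cupboard, y to its left as seen from the robot. Inside 242 wide, 175 deep. On the shelf the pear and a small brown bottle stand side by side, either way round, axes 40 to 50 in from this edge, about 47 left and right of the middle
- larder_roof (a point): Middle of the front edge of the cupboard's wooden roof board, at its upper side, 345 above the worktop. The roof is 14 thick, flush with the cupboard's front behind the door; the cupboard is 190 deep (x) x 270 wide (y) outside. Axes as larder_front
- bottom_leaf_hinge (a point): Point on the hinge axis of the bottom half of the door, half-way up it, at the left edge. Split door: two leaves, 250 wide and 12 thick, one above the other, both hinged at the left. The bottom leaf covers heights 10 to 136 above the worktop (its top edge 11 above the inner shelf), the top leaf 140 to 328
- top_leaf_handle (a point): Centre of the dark steel handle of the top leaf: an upright round bar, 11 dia, 111 long over its round ends, its centre 263 above the worktop, its axis 35 in front of the face, 30 from the leaf's free (right) edge and 220 from the hinge axis along the face. Turns with the leaf (same axes as larder_front while shut)
- top_leaf_hinge (a point): Point on the vertical hinge axis of the top leaf, at half the leaf's height, in the plane of the leaf's outer face. The leaf's outer face runs from here 250 along this point's -y axis; x points through the leaf to its inner face (12 thick). Turns with the leaf
- top_leaf (a joint): Opening angle of the top leaf, rad: 0 shut, grows as its free edge swings towards the robot and on to the left, 2.0 at the stop. Not bolted; may start ajar by up to 0.3. Light friction (0.03 Nm): stays where it is left
- bottom_leaf (a joint): Opening angle of the bottom leaf, rad: 0 shut, where its bolt holds it; it has no handle
- bolt (a joint): Travel of the steel bolt on the bottom leaf, m: 0 shot home into the keeper at the right, grows towards the left to 0.03 drawn back. Leave it home
- plate_top (a point): Centre of the upper face of the scale's round steel plate, 126 dia, 45 above the worktop. The scale is fixed to the worktop: a white base 200 long (x) x 150 wide (y) x 30 high that reaches 130 in front of (-x) and 70 behind this point and 75 to each side. x axis points away from the button end
- tare_top (a point): Centre of the top of the round orange tare button, 28 dia, near the front edge of the scale, 108 in front of the plate's centre, in a grey ring 44 dia. It presses straight down 6 mm; fully down takes 4 N, and it springs back
- tare (a joint): Travel of the tare button, m: 0 up, 0.006 fully down; it counts from 0.004
- bowl_mid (a point): Centre of the empty cream bowl, half-way up (35 above its underside). Round, 140 dia at the rim, 69 tall, foot 90 dia; inside floor 12 above the underside, inside about 110 wide at half height. The wall is about 6 thick and leans outward by some 13 degrees; 13 below the rim its middle is 64 from the axis. Loose, about 0.2 kg. z is its axis
- pear_mid (a point): Centre of the widest part of a yellow-green pear, 34 above its flat underside; 58 dia here, 83 tall without its thin stalk, narrowing to 29 dia near the top. It stands upright. Loose, about 0.17 kg
- vanilla_mid (a point): Centre, half-way up: small dark brown bottle with a black cap, 40 dia x 102 tall, standing on the cupboard's inner shelf beside the pear; a bystander
- tumbler_mid (a point): Centre, half-way up: clear glass tumbler, 79 dia x 90 tall, on the worktop near the robot; a bystander
- juicer_mid (a point): Centre, half-way up: pale lilac citrus juicer, 94 dia x 118 tall, at the left; a bystander
- coffee_mid (a point): Centre, half-way up: glass jar with white lid, 64 dia x 100 tall, at the left; a bystander
- spice_mid (a point): Centre, half-way up: small glass spice jar with a yellow lid, 42 dia x 96 tall, at the right of the cupboard; a bystander
- salt_mid (a point): Centre, half-way up: small jar with white lid, 45 dia x 86 tall, at the left near the robot; a bystander
- roof_jar_mid (a point): Centre, half-way up: glass jar with black lid, 68 dia x 100 tall, on the cupboard's roof; a bystander
There are look-alikes about, which are no part of the job. What is shaped like the part that bears bowl_mid but black is not meant.

How it is judged:
On the way, in this order (a step that is already met when the one before it is completed fails the run):
1. the bowl stands upright on the middle of the scale's plate, let go, the pear not in it (horizontal distance between bowl_mid and plate_top below 0.03 m and z of bowl_mid in the frame of plate_top between 0.028 and 0.042 m and angle between bowl_mid's own z axis and vertical below 0.12 rad and contact force between the fingers and bowl below 0.1 N and distance between pear_mid and bowl_mid above 0.1 m), for 0.2 s.
2. the tare button is pressed while the empty bowl stands on the plate (horizontal distance between bowl_mid and plate_top below 0.03 m and z of bowl_mid in the frame of plate_top between 0.028 and 0.042 m and angle between bowl_mid's own z axis and vertical below 0.12 rad and value of joint tare above 0.004 m and distance between pear_mid and bowl_mid above 0.1 m), for 0.05 s.
At the end, for the whole second after the job is handed in: The bowl stands upright on the plate (centre within 30 mm of the plate's centre), the pear lies or stands in it at rest, the top half of the door stands open by 80 degrees or more, the bottom half is shut (within 0.03 rad) and its bolt home (within 5 mm), and the tare button is up again (horizontal distance between bowl_mid and plate_top below 0.03 m and z of bowl_mid in the frame of plate_top between 0.028 and 0.042 m and angle between bowl_mid's own z axis and vertical below 0.12 rad and horizontal distance between pear_mid and bowl_mid below 0.05 m and z of pear_mid in the frame of bowl_mid between -0.02 and 0.035 m and value of joint top_leaf above 1.4 rad and value of joint bottom_leaf below 0.03 rad and value of joint bolt below 0.005 m and value of joint tare below 0.003 m and linear speed of each of pear, bowl below 0.03 m/s); the robot touches nothing.
It fails at once if the bottom half is forced or its bolt drawn (value of joint bottom_leaf above 0.05 rad or value of joint bolt above 0.008 m).
It fails at once if the pear is dropped into the bowl (from more than about 3 cm) (horizontal distance between pear_mid and bowl_mid below 0.07 m and z of pear_mid in the frame of bowl_mid below 0.12 m and linear speed of pear above 0.75 m/s and contact force between the fingers and pear below 0.05 N).
It fails at once if a bystander is knocked over or shifted by more than 4 cm (distance of any of vanilla_mid, tumbler_mid, juicer_mid, coffee_mid, spice_mid, salt_mid, roof_jar_mid from where it was at the start of the episode above 0.04 m).
It also fails if it takes over 72 s, if anything falls off the work surface, if the arm or the gripper's body presses on something with over 40 N, if the wrist force passes 120 N, or if a joint passes its speed limit or range.

## Robot

A 6-joint arm with a two-finger parallel gripper is mounted at the origin on a cart in front of the work surface, level with it; the furniture and walls round the work are solid. World frame = base frame: x ahead of the robot, y to its left, z up, the work surface at z = 0. Lengths are in m, angles in rad, forces in N, time in s.
With the tool pointing down it reaches from about 0.3 to 0.875 m from the base axis. Payload 6.4 kg.
Tool frame: the origin (TCP) lies at the very end of the fingers, on their centre line; the grasp point (between the pads) lies 19 mm behind it; z points along the fingers, y is the line along which they close (so a half turn about z gives the same grasp; the last joint's range is limited). The gripper opens to 88 mm and grips with 3 to 60 N. Pads are 18 mm wide; open, the fingers measure 123 mm over their backs; the gripper's body (75 mm by 187 mm) begins 45 mm behind the grasp point.
Start: joints at [-1.33, 0.181, 1.607, -0, 1.354, -0.206], TCP at [0.248, -0.519, 0.239] pointing down, gripper open.
Joint ranges: [-2.99, 2.99], [-0.89, 2.07], [0.3, 2.58], [-1.14, 4.28], [0, 2.63], [-3.12, 3.12]. Speed limits (rad/s): [2.57, 2.57, 3.01, 3.14, 3.14, 3.14].

## Interface

Orientations are given as a rotation vector (axis times angle).
In Python, from cell import bot gives the robot as it stands. The module is installed in compiled form; this text tells all that it offers.
- The arm moves only by the tool apply_moves, never from a script. Its argument "commands" is a list of rows, each a list of 3 entries, a list of its own where there are three numbers: the shift along the world's x, y, z in cm, then the turn, a rotation vector about the world's x, y, z in degrees, then the opening in per cent of the stroke, from 0 (shut) to 100 (fully open). In form: [[[tx, ty, tz], [ax, ay, az], gripper], ...]. A call has 1 to 5 rows; each row is the pose to reach, as a shift and turn from the pose commanded when the call began; what a row does not reach only later rows make up. A row lasts 1/10 s, in which the tool goes at most 50 mm and 8.59 degrees, less where a joint would pass 70% of its speed; a pose out of reach is approached as far as the arm can. A call with a gripper value outside its range is refused whole. The fingers move at their own pace and stop on an object; "force" is the grip in N (left out, the last holds). Time passes only in rows, so rows that repeat a pose let the fingers close. It gives the time, the measured TCP pose, the force, the opening and the grip force at its end, in the units of the state.
- bot.get_obs(): the state, without advancing time (a new reading comes with each control period).
- bot.read_camera(name): name is "scene" or "top" or "wrist"; returns a dict with "color" (400x640x3 uint8, blue, green, red), "mtx" (3x3 intrinsics, pixels), "k1" (the pictures are not rectified: a ray, as slopes to the right and down, at radius r is drawn at 1 + k1 r^2 times it, then the intrinsics apply), "pose" (4x4, takes a point from camera to world coordinates). Camera axes: x right, y down, z forward; pixel columns grow to the right and rows downward; lengths in m; the calibration is good to about 2 mm. A picture is of the moment at which its call begins. There is no depth.
- bot.finish_job(): hands the job in; it is judged then, once.
The state is a dict: "time_s": time; "joint_positions": joint angles; "dq": joint speeds; "joint_efforts": joint torques, N m; "eef_pos": TCP position; "tcp_rot": TCP orientation; "contact_force": force on the tool from outside, world axes, zero at the start; "moment": the same for the moment, N m; "opening": opening from 0.0 (shut) to 1.0 (fully open); "grasp_force": force on a finger pad.
Only numpy, scipy, OpenCV 4.12 (cv2) and the standard library are available. Lean on these libraries where they do the work, as an engineer would, in place of code of your own. Each camera call takes 0.05 s, during which the arm holds its last target. There are 200 camera calls.

## Working session

There is one attempt and no reset: what is moved stays moved. The work goes in short steps, Python scripts to look and compute and a tool call to move; the robot and the scene stay as the last step left them, time stands still between calls to the robot, and variables do not carry over. Pictures are saved under pics/ and viewed, at most 10 in all, crops included, and the job is handed in when it is done.

Besides the shell and the picture viewer there is one more tool, called after "Call:" as name(argument=value, ...) on one line, values as JSON. apply_moves: Moves the arm, as the interface text tells. Its arguments: {"type":"object","properties":{"commands":{"type":"array","items":{"type":"array"}},"force":{"type":"number"}},"required":["commands"]}

```bash
mkdir -p pics
cat > h.py <<'E'
import numpy as np, cv2
from cell import bot
def shot(name,fn=None):
    d=bot.read_camera(name)
    if fn: cv2.imwrite('pics/'+fn,d['color'])
    return d
def ray(d,u,v):
    K=d['mtx']; p=np.array([(u-K[0,2])/K[0,0],(v-K[1,2])/K[1,1]]); q=p.copy()
    for _ in range(20): q=p/(1+d['k1']*(q@q))
    R=d['pose']; return R[:3,3],R[:3,:3]@np.array([q[0],q[1],1.])
def atz(d,u,v,z):
    o,r=ray(d,u,v); return o+r*(z-o[2])/r[2]
def proj(d,P):
    R=d['pose']; c=R[:3,:3].T@(np.array(P)-R[:3,3]); q=c[:2]/c[2]; q=q*(1+d['k1']*(q@q))
    return d['mtx'][:2,:2]@q+d['mtx'][:2,2]
def st():
    o=bot.get_obs(); print(o['time_s'],np.round(o['eef_pos'],4),np.round(o['tcp_rot'],3),np.round(o['joint_positions'],2),np.round(o['contact_force'],1),o['opening'],o['grasp_force'])
E
python3 - <<'E'
from h import *
import pickle
for n in ('scene','top','wrist'):
    d=shot(n,n+'0.png'); pickle.dump(d,open(n+'0.pkl','wb')); print(n,np.round(d['pose'],3).tolist(),d['k1'],d['mtx'][0])
st()
E
```

```text
scene [[0.506, -0.365, 0.782, -0.479], [-0.862, -0.237, 0.447, -0.535], [0.022, -0.9, -0.435, 0.819], [0.0, 0.0, 0.0, 1.0]] -0.057880650571575626 [427.17355283   0.         319.22384201]
top [[-0.013, -0.992, 0.125, 0.397], [-0.999, 0.02, 0.049, -0.012], [-0.051, -0.124, -0.991, 1.402], [0.0, 0.0, 0.0, 1.0]] 0.014871652937814606 [387.86479474   0.         319.05454728]
wrist [[0.433, -0.869, -0.241, 0.311], [-0.902, -0.417, -0.114, -0.49], [-0.001, 0.266, -0.964, 0.384], [0.0, 0.0, 0.0, 1.0]] -0.04127081709864747 [284.45109688   0.         313.55503823]
0.15 [ 0.2484 -0.5182  0.238 ] [-3.062 -0.696  0.   ] [-1.33  0.18  1.61  0.    1.35 -0.21] [ 1.  -1.4 -0.6] 0.997672656289289 0.0
```

View pics/scene0.png

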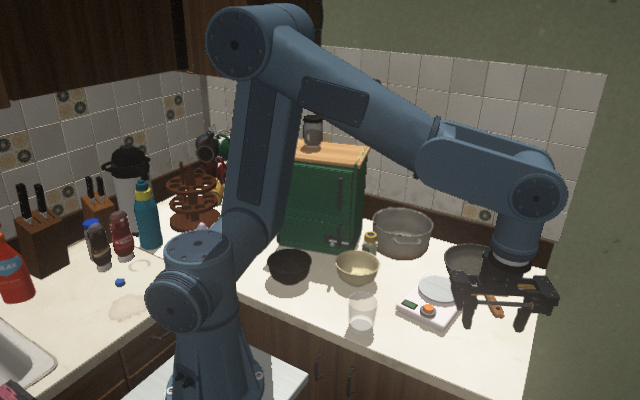

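View pics/top0.png

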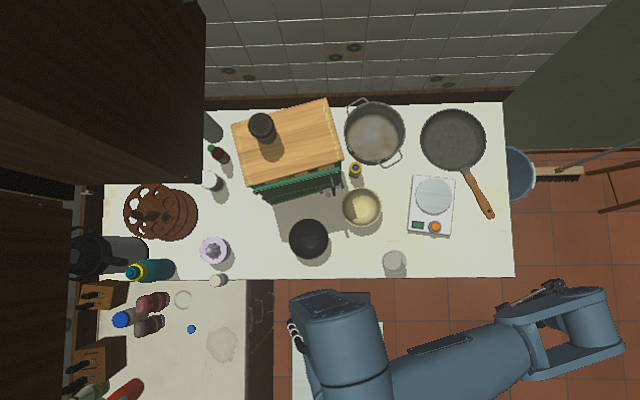

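Bowls: cream at top (361,207) and scene (357,267); black at top (309,239) and scene (290,266) is the look-alike. I choose the cream one. The scale is at top (433,200), the cupboard at (290,150). An enlarged crop will check this.

Run:
```python
import cv2
a=cv2.imread('pics/top0.png')[90:250,225:465]; cv2.imwrite('pics/c1.png',cv2.resize(a,None,fx=3.3,fy=3.3,interpolation=cv2.INTER_CUBIC))
a=cv2.imread('pics/scene0.png')[110:260,265:465]; cv2.imwrite('pics/c2.png',cv2.resize(a,None,fx=4,fy=4,interpolation=cv2.INTER_CUBIC))
```

```text
(no output)
```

View pics/c1.png

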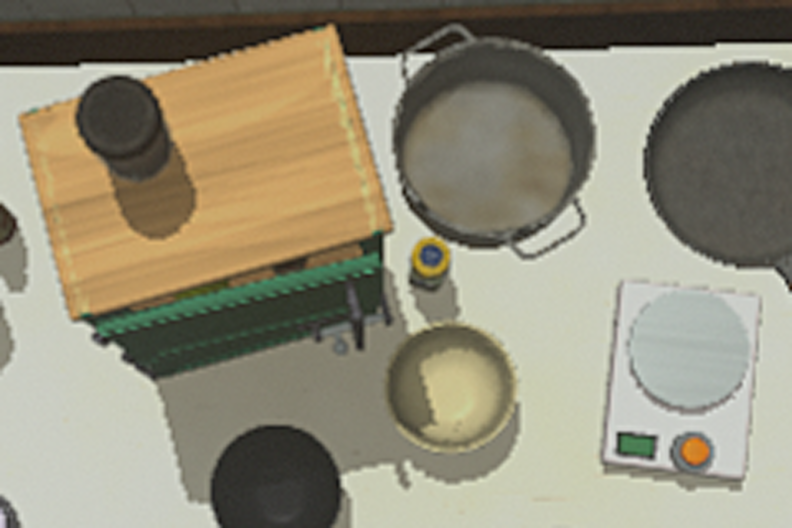

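View pics/c2.png

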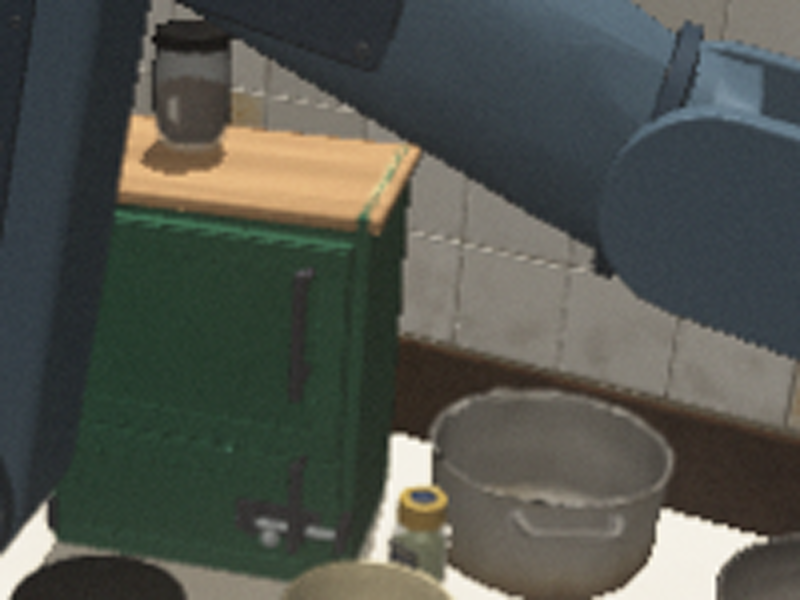

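Run:
```python
from h import *
import pickle
d=pickle.load(open('top0.pkl','rb')); s=pickle.load(open('scene0.pkl','rb'))
T=lambda u,v,z: atz(d,225+(u-1)/3.3,90+(v-1)/3.3,z)
S=lambda u,v,z: atz(s,265+(u-1.5)/4,110+(v-1.5)/4,z)
fl,fr,br,bl=[T(*p,.345) for p in((78,318),(391,233),(333,27),(22,115))]
print('roof',*[np.round(p,3) for p in(fl,fr,br,bl)],'w',np.linalg.norm(fl-fr),np.linalg.norm(bl-br),'dep',np.linalg.norm(fr-br),np.linalg.norm(fl-bl))
print('yaw from front',np.degrees(np.arctan2(-(fl-fr)[0],(fl-fr)[1])),'side',np.degrees(np.arctan2((br-fr)[1],(br-fr)[0])))
print('scene roof fr',S(374,231,.345))
print('plate',T(689,349,.045),'tare',T(693,452,.035),'bowl rim',T(452,387,.069),'w',np.linalg.norm(T(387,387,.069)-T(518,387,.069)))
print('bowl',[T(452,322,.069),T(452,452,.069)])
print('handle top',T(352,283,.318),S(303,270,.318),'bot',T(360,347,.208),S(297,400,.208))
print('roofjar',T(120,118,.445)); print('spice',T(430,258,.096),'tumbler',atz(d,395,260,.09),'black',T(277,490,.069),'pot',T(495,140,.1))
```

```text
roof [0.579 0.238 0.345] [ 0.646 -0.028  0.345] [0.828 0.018 0.345] [0.758 0.288 0.345] w 0.2736916539693602 0.27878458530899203 dep 0.18790051693699736 0.18567943754128532
yaw from front 14.089864264809268 side 14.173724895697637
scene roof fr [ 0.62300585 -0.03681946  0.345     ]
plate [ 0.583716  -0.3431131  0.045    ] tare [ 0.47571641 -0.34424537  0.035     ] bowl rim [ 0.54550975 -0.09197645  0.069     ] w 0.13596777250161285
bowl [array([ 0.61412901, -0.09383274,  0.069     ]), array([ 0.47775609, -0.09013245,  0.069     ])]
handle top [0.60940047 0.00624701 0.318     ] [0.58345984 0.00166477 0.318     ] bot [0.56955437 0.00158737 0.208     ] [0.58293456 0.00126159 0.208     ]
roofjar [0.71930317 0.18249027 0.445     ]
spice [ 0.67731655 -0.07129759  0.096     ] tumbler [ 0.36429064 -0.19578412  0.09      ] black [0.44126703 0.092083   0.069     ] pot [ 0.79989817 -0.14159435  0.1       ]
```

The crops show the cream bowl's rim centre at c1 (452,387), the plate at (689,349) and the button at (693,452). The handle is at (352,283). Sizes agree with those given: roof 274x187, bowl 136, tare 108 in front of the plate, door nearly shut. I'm moving to above the bowl's wall.

Call:
apply_moves(commands=[[[16.2,18.4,0],[0,0,0],50],[[16.2,18.4,0],[0,0,0],50],[[16.2,18.4,0],[0,0,0],50],[[16.2,18.4,0],[0,0,0],50],[[16.2,18.4,0],[0,0,0],50]], force=30)

```text
time_s: 0.65
eef_pos: [0.4115, -0.3325, 0.2386]
tcp_rot: [-3.063, -0.696, -0.0]
contact_force: [0.5, -1.0, -0.3]
opening: 0.573
grasp_force: 0.0
```

Call:
apply_moves(commands=[[[16.3,18.4,-5],[0,0,0],50],[[16.3,18.4,-5],[0,0,0],50],[[16.3,18.4,-10.5],[0,0,0],50],[[16.3,18.4,-10.5],[0,0,0],50],[[16.3,18.4,-10.5],[0,0,0],50]])

```text
time_s: 1.15
eef_pos: [0.5626, -0.1622, 0.143]
tcp_rot: [3.063, 0.696, 0.0]
contact_force: [-0.2, -0.0, -0.1]
opening: 0.497
grasp_force: 0.0
```

Run:
```python
from h import *
import pickle
st(); d=shot('wrist','w1.png'); pickle.dump(d,open('w1.pkl','wb')); print(proj(d,[.5455,-.092,.069]),proj(d,[.573,-.150,.056]))
t=shot('top','t1.png')
```

```text
1.15 [ 0.5626 -0.1622  0.143 ] [3.063 0.696 0.   ] [-0.48  0.3   1.66 -0.    1.18  0.64] [-0.2 -0.  -0.1] 0.4967625608638714 0.0
[223.32914195 190.82819235] [304.04462124 187.49075255]
```

View pics/w1.png

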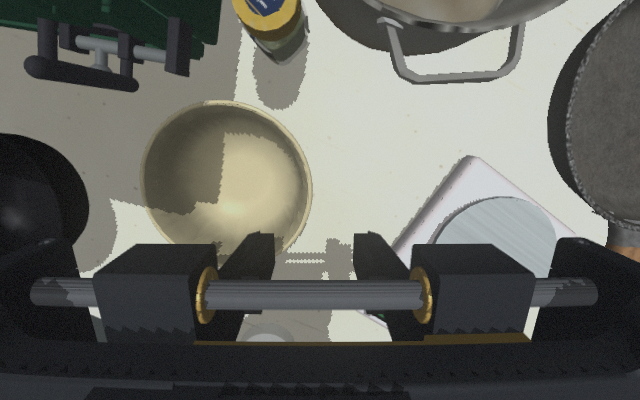

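The picture shows the cream bowl's rim spanning columns 141–312 with its top at row 100. Its centre is about (227,187), against a predicted (223,191). Good.

Call:
apply_moves(commands=[[[0,0,0],[0,0,0],50],[[0,0,0],[0,0,0],50]])

```text
time_s: 1.45
eef_pos: [0.5616, -0.1648, 0.1447]
tcp_rot: [3.063, 0.695, 0.001]
contact_force: [0.3, 0.2, 0.0]
opening: 0.5
grasp_force: 0.0
```

Call:
apply_moves(commands=[[[1.4,1.6,-3],[0,0,0],50],[[1.4,1.6,-7],[0,0,0],50],[[1.4,1.6,-10.7],[0,0,0],50],[[1.4,1.6,-10.7],[0,0,0],50],[[1.4,1.6,-10.7],[0,0,0],50]])

```text
time_s: 1.95
eef_pos: [0.5756, -0.1493, 0.0381]
tcp_rot: [3.064, 0.693, 0.0]
contact_force: [-0.9, -0.0, 0.7]
opening: 0.502
grasp_force: 0.0
```

Call:
apply_moves(commands=[[[0,0,0],[0,0,0],0],[[0,0,0],[0,0,0],0],[[0,0,0],[0,0,0],0],[[0,0,0],[0,0,0],0],[[0,0,0],[0,0,0],0]], force=30)

```text
time_s: 2.45
eef_pos: [0.5757, -0.1474, 0.0383]
tcp_rot: [-3.062, -0.696, 0.0]
contact_force: [-4.7, 2.6, 13.7]
opening: 0.131
grasp_force: 28.3
```

Call:
apply_moves(commands=[[[0,0,0],[0,0,0],0],[[0,0,2],[0,0,0],0],[[0,0,5],[0,0,0],0],[[0,0,8],[0,0,0],0],[[0,0,8],[0,0,0],0]])

```text
time_s: 2.95
eef_pos: [0.5785, -0.1491, 0.1214]
tcp_rot: [3.058, 0.695, 0.01]
contact_force: [0.1, -0.2, -1.2]
opening: 0.078
grasp_force: 30.0
```

Run:
```python
from h import *
import pickle
st(); d=shot('wrist'); s=shot('top'); pickle.dump((d,s),open('w2.pkl','wb'))
a=d['color'][60:330,60:460]; b=s['color'][150:240,290:410]
cv2.imwrite('pics/w2.png',np.hstack([a,cv2.resize(b,(360,270))]))
```

```text
2.95 [ 0.5785 -0.1491  0.1214] [3.058 0.695 0.01 ] [-0.45  0.35  1.65 -0.    1.13  0.67] [ 0.1 -0.2 -1.2] 0.07840662336769007 30.02540761562458
```

View pics/w2.png

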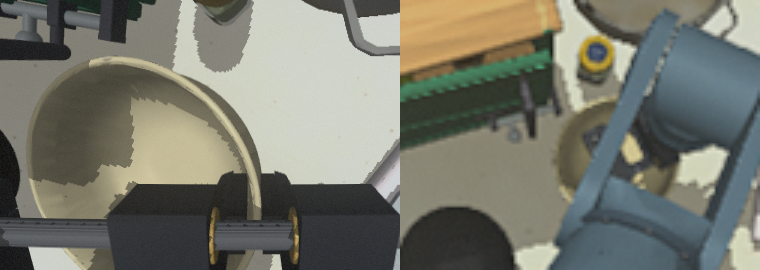

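The opening shrank to the wall's thickness, so the bowl has swung about 13° flush with the pads, its far side low. I'll tilt the tool outward by 13° to level it while carrying it over the plate.

Call:
apply_moves(commands=[[[0.4,-3,0.5],[5.4,2.6,0],0],[[0.9,-7,0.5],[10.8,5.2,0],0],[[1.4,-11,0.5],[11.7,5.6,0],0],[[1.9,-15,0.5],[11.7,5.6,0],0],[[2.4,-19,0.5],[11.7,5.6,0],0]])

```text
time_s: 3.55
eef_pos: [0.5984, -0.3389, 0.1184]
tcp_rot: [-2.844, -0.645, 0.077]
contact_force: [0.7, -0.1, -2.8]
opening: 0.085
grasp_force: 30.1
```

Call:
apply_moves(commands=[[[0.4,-3,0],[0,0,0],0],[[0.8,-5.4,0],[0,0,0],0],[[0.8,-5.8,0],[0,0,0],0],[[0.8,-5.8,0],[0,0,0],0]])

```text
time_s: 3.95
eef_pos: [0.6065, -0.3957, 0.119]
tcp_rot: [-2.845, -0.644, 0.076]
contact_force: [-0.5, 0.3, -3.1]
opening: 0.082
grasp_force: 30.1
```

Run:
```python
from h import *
import pickle
st(); d=shot('wrist'); s=shot('scene'); pickle.dump((d,s),open('w3.pkl','wb'))
print(proj(s,[.584,-.343,.045]))
a=d['color'][60:330,60:460]; b=s['color'][230:350,380:560]
cv2.imwrite('pics/w3.png',np.hstack([a,cv2.resize(b,(400,270))]))
```

```text
3.95 [ 0.6065 -0.3957  0.119 ] [-2.845 -0.644  0.076] [-0.78  0.75  1.07  0.08  1.54  0.34] [-0.5  0.3 -3.1] 0.08224924081819505 30.065847746900545
[439.4115101  287.45242638]
```

View pics/w3.png

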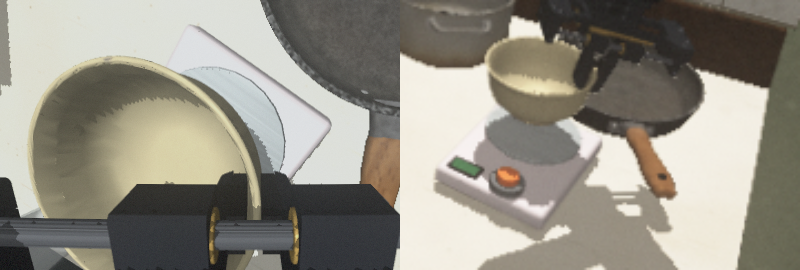

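The bowl hangs about level over the plate (scene crop: foot at about (545,110), plate at about (532,129)). I'm lowering it.

Call:
apply_moves(commands=[[[0,0,-1.5],[0,0,0],0],[[0,0,-2.5],[0,0,0],0],[[0,0,-3.1],[0,0,0],0],[[0,0,-3.2],[0,0,0],0],[[0,0,-3.2],[0,0,0],0]])

```text
time_s: 4.55
eef_pos: [0.6076, -0.3956, 0.0895]
tcp_rot: [-2.847, -0.647, 0.074]
contact_force: [-1.1, 0.5, -1.7]
opening: 0.088
grasp_force: 30.1
```

Run:
```python
from h import *
st(); s=shot('scene'); 
for z in (.05,.085): print(z,atz(s,445.3,278,z))
b=s['color'][220:330,390:560]
cv2.imwrite('pics/s4.png',cv2.resize(b,None,fx=4.5,fy=4.5,interpolation=cv2.INTER_CUBIC))
```

```text
4.55 [ 0.6076 -0.3956  0.0895] [-2.847 -0.647  0.074] [-0.77  0.78  1.08  0.08  1.49  0.34] [-1.1  0.5 -1.7] 0.08750183586211253 30.06411755226509
0.05 [ 0.6326839  -0.34632052  0.05      ]
0.085 [ 0.58211431 -0.35490056  0.085     ]
```

View pics/s4.png

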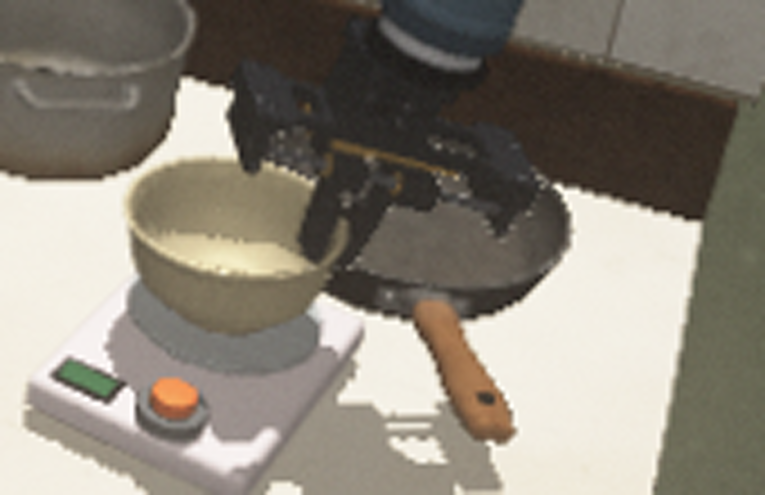

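The bowl is centred over the plate (foot centre column ≈ 225, plate ≈ 223) and nearly down. I'm lowering it in small steps.

Call:
apply_moves(commands=[[[0,0,-0.3],[0,0,0],0],[[0,0,-0.3],[0,0,0],0]])

```text
time_s: 4.8
eef_pos: [0.6077, -0.396, 0.087]
tcp_rot: [-2.848, -0.647, 0.073]
contact_force: [0.0, -0.2, -2.6]
opening: 0.084
grasp_force: 30.1
```

Call:
apply_moves(commands=[[[0,0,-0.3],[0,0,0],0],[[0,0,-0.3],[0,0,0],0]])

```text
time_s: 5.0
eef_pos: [0.6079, -0.3964, 0.0846]
tcp_rot: [-2.848, -0.647, 0.072]
contact_force: [1.0, -0.2, 1.2]
opening: 0.084
grasp_force: 30.0
```

Call:
apply_moves(commands=[[[0,0,-0.2],[0,0,0],0],[[0,0,-0.2],[0,0,0],0]])

```text
time_s: 5.2
eef_pos: [0.6082, -0.3968, 0.0838]
tcp_rot: [-2.849, -0.647, 0.071]
contact_force: [-0.4, -2.0, 5.9]
opening: 0.082
grasp_force: 30.3
```

Call:
apply_moves(commands=[[[0,0,-0.1],[0,0,0],12],[[0,0,-0.1],[0,0,0],20],[[0,0,-0.1],[0,0,0],30],[[0,0,-0.1],[0,0,0],40],[[0,0,-0.1],[0,0,0],40]])

```text
time_s: 5.7
eef_pos: [0.6076, -0.3957, 0.0807]
tcp_rot: [-2.847, -0.647, 0.074]
contact_force: [-0.5, -0.1, 0.2]
opening: 0.399
grasp_force: 0.0
```

Touchdown and release look clean. I'm backing out along the tool axis, then working out the tare pose.

Call:
apply_moves(commands=[[[0.3,-0.6,2.9],[0,0,0],40],[[0.6,-1.2,5.9],[0,0,0],40],[[0.0,-1.2,9],[0,0,0],20],[[-5,0,10],[0,0,0],0],[[-9,2,10],[0,0,0],0]])

```text
time_s: 6.2
eef_pos: [0.5175, -0.3775, 0.183]
tcp_rot: [-2.852, -0.648, 0.07]
contact_force: [-0.7, -0.4, -0.1]
opening: 0.155
grasp_force: 0.0
```

Run:
```python
from h import *
from scipy.spatial.transform import Rotation as R
st(); o=bot.get_obs(); c=R.from_rotvec(o['tcp_rot'])
t=R.from_euler('y',-20,degrees=True)*R.from_matrix(np.diag([1.,-1,-1]))
print('turn deg',np.degrees((t*c.inv()).as_rotvec()),'shift',(np.array([.470,-.344,.08])-o['eef_pos'])*100)
s=shot('scene'); 
def mask(d):
    h=cv2.cvtColor(d['color'],cv2.COLOR_BGR2HSV); m=cv2.inRange(h,(15,35,60),(35,140,255)); return m
a=np.linspace(0,6.28,60)
for c0 in ([.584,-.343],):
    P=np.array([proj(s,[c0[0]+.07*np.cos(x),c0[1]+.07*np.sin(x),.114]) for x in a]); print('exp rim',P.min(0),P.max(0))
m=mask(s); m[:200]=0; m[:,:380]=0; n,l,stt,ce=cv2.connectedComponentsWithStats(m); print(stt[1:][stt[1:,4]>60])
```

```text
6.2 [ 0.5175 -0.3775  0.183 ] [-2.852 -0.648  0.07 ] [-0.85  0.51  1.31  0.06  1.54  0.27] [-0.7 -0.4 -0.1] 0.15530496301958455 0.0
turn deg [ -7.91765071 -22.35922858 -27.44384631] shift [ -4.74558297   3.35234719 -10.30122329]
exp rim [418.42128354 254.74603687] [467.97304536 282.97221774]
[[  387   200    69    17   158]
 [  484   200   156   200 19179]
 [  380   206    51    54  1460]
 [  453   233    31    11    86]
 [  418   245   122    54  2964]
 [  380   300   125   100  4296]]
```

The bowl's left rim (column 418) matches the prediction for a centred bowl. Now the tare approach.

Call:
apply_moves(commands=[[[-2,2,-1],[-1.9,-5.2,-6.4],0],[[-4.7,3.4,-3],[-3.8,-10.4,-12.8],0],[[-4.7,3.4,-4],[-5.7,-15.6,-19.2],0],[[-4.7,3.4,-6],[-7.9,-22.4,-27.4],0],[[-4.7,3.4,-6],[-7.9,-22.4,-27.4],0]])

```text
time_s: 6.75
eef_pos: [0.4679, -0.3389, 0.1176]
tcp_rot: [-3.085, 0.005, -0.542]
contact_force: [-0.1, 1.0, -0.3]
opening: 0.005
grasp_force: 0.0
```

Call:
apply_moves(commands=[[[0,0,0],[0,0,0],0],[[0,0,0],[0,0,0],0]])

```text
time_s: 6.95
eef_pos: [0.4711, -0.3426, 0.1218]
tcp_rot: [-3.09, -0.004, -0.545]
contact_force: [0.6, -0.8, 0.4]
opening: 0.005
grasp_force: 0.0
```

Call:
apply_moves(commands=[[[1.0,0,-4],[0,0,0],0],[[1.0,0,-6.5],[0,0,0],0],[[1.0,0,-7],[0,0,0],0],[[1.0,0,-7],[0,0,0],0]])

```text
time_s: 7.35
eef_pos: [0.4812, -0.3419, 0.0511]
tcp_rot: [-3.088, -0.004, -0.543]
contact_force: [-1.0, 1.3, 2.7]
opening: 0.004
grasp_force: 1.5
```

Call:
apply_moves(commands=[[[0,0,-0.4],[0,0,0],0],[[0,0,-0.8],[0,0,0],0],[[0,0,-0.8],[0,0,0],0]])

```text
time_s: 7.65
eef_pos: [0.4822, -0.343, 0.048]
tcp_rot: [-3.089, -0.007, -0.55]
contact_force: [-16.5, 12.0, 37.4]
opening: 0.006
grasp_force: 18.6
```

Call:
apply_moves(commands=[[[0,0,-0.3],[0,0,0],0],[[0,0,-0.3],[0,0,0],0]])

```text
time_s: 7.85
eef_pos: [0.4825, -0.3432, 0.0474]
tcp_rot: [-3.089, -0.009, -0.552]
contact_force: [-28.2, 19.6, 61.6]
opening: 0.005
grasp_force: 30.4
```

```bash
cat >> h.py <<'E'
def orange(n='scene'):
    d=shot(n); h=cv2.cvtColor(d['color'],cv2.COLOR_BGR2HSV); m=cv2.inRange(h,(5,150,120),(15,255,255))
    if n=='scene': m[:270]=0; m[330:]=0; m[:,:400]=0; m[:,450:]=0
    r,c=np.nonzero(m); print(n,len(r),(c.min(),c.max(),r.min(),r.max(),c.mean(),r.mean()) if len(r) else ''); return d
E
python3 - <<'E'
from h import *
import pickle
st(); pickle.dump(orange(),open('s5.pkl','wb')); orange('wrist')
s0=pickle.load(open('scene0.pkl','rb'))
for z in(.03,.036,.042,.048): print(z,proj(s0,[.476,-.344,z]))
E
```

```text
7.85 [ 0.4825 -0.3432  0.0474] [-3.089 -0.009 -0.552] [-0.98  0.34  1.9   0.44  0.75  0.29] [-28.2  19.6  61.6] 0.005227023591047123 30.393868815153837
scene 20 (np.int64(424), np.int64(431), np.int64(309), np.int64(312), np.float64(427.2), np.float64(310.35))
wrist 0 
0.03 [427.80422097 312.49212573]
0.036 [428.10532349 310.80590558]
0.042 [428.40761796 309.1115925 ]
0.048 [428.71110964 307.4091384 ]
```

Call:
apply_moves(commands=[[[0,0,1.0],[0,0,0],0],[[0,0,3.0],[0,0,0],0],[[-1,0,6.0],[0,0,0],0],[[-1,0,10.0],[0,0,0],0]])

```text
time_s: 8.35
eef_pos: [0.4695, -0.3413, 0.1406]
tcp_rot: [-3.088, -0.002, -0.541]
contact_force: [0.4, -1.0, 0.0]
opening: 0.006
grasp_force: 0.0
```

Run:
```python
from h import *
st(); orange(); orange('wrist')
```

```text
8.35 [ 0.4695 -0.3413  0.1406] [-3.088e+00 -2.000e-03 -5.410e-01] [-0.99  0.16  1.89  0.37  0.94  0.38] [ 0.4 -1.   0. ] 0.005994969851213975 0.0
scene 52 (np.int64(424), np.int64(433), np.int64(304), np.int64(311), np.float64(428.2307692307692), np.float64(307.28846153846155))
wrist 103 (np.int64(300), np.int64(326), np.int64(222), np.int64(232), np.float64(316.126213592233), np.float64(227.63106796116506))
```

Run:
```python
from h import *
import pickle
a=pickle.load(open('s5.pkl','rb')); b=shot('scene')
for r in range(299,322): print(r,a['color'][r,426:430].mean(0).round().astype(int),b['color'][r,426:430].mean(0).round().astype(int))
for z in (.050,.044,.038,.034): print(z,proj(b,[.476-.0137,-.344-.0028,z]),proj(b,[.476+.0137,-.344+.0028,z]))
```

```text
299 [53 57 62] [128 131 140]
300 [50 55 60] [141 144 156]
301 [50 56 61] [141 144 155]
302 [50 55 60] [140 144 155]
303 [50 56 61] [139 144 160]
304 [49 54 59] [ 92 146 232]
305 [50 56 62] [ 88 152 244]
306 [50 56 61] [ 90 154 244]
307 [50 57 62] [ 92 160 244]
308 [52 61 76] [ 96 165 244]
309 [ 58  81 134] [ 92 154 235]
310 [ 60  90 160] [ 68 100 174]
311 [ 61  91 163] [ 63  90 152]
312 [ 66  92 152] [ 71  92 142]
313 [77 85 95] [104 113 120]
314 [81 86 90] [129 134 138]
315 [80 85 89] [89 95 99]
316 [78 83 88] [81 86 92]
317 [ 90  95 100] [ 96 101 108]
318 [136 139 148] [137 140 150]
319 [154 158 168] [154 158 170]
320 [145 148 160] [147 151 161]
321 [137 141 151] [139 143 155]
0.05 [428.26796894 310.02342814] [429.34552187 303.71897317]
0.044 [427.96187103 311.73797441] [429.04381784 305.41478392]
0.038 [427.6569973  313.44421717] [428.74328826 307.10258062]
0.034 [427.45442554 314.57712385] [428.54358517 308.22334922]
```

The evidence for a full press: the button's top was at z ≈ 50 mm and the fingertip went down to 44.4 mm. That is above the ring (≈ 41 mm), so the button took the full 6 mm travel, and it has sprung back. Next is the door handle.

Run:
```python
from h import *
from scipy.spatial.transform import Rotation as R
o=bot.get_obs(); c=R.from_rotvec(o['tcp_rot'])
y=np.array([.242,-.970,0]);z=np.array([0,0,-1.]);x=np.cross(y,z)
t=R.from_matrix(np.c_[x,y,z])
print('turn deg',np.degrees((t*c.inv()).as_rotvec()),'shift',(np.array([.498,-.020,.29])-o['eef_pos'])*100)
```

```text
turn deg [-2.33661028 20.1689047  13.69385276] shift [ 2.57482685 32.45655568 14.53304918]
```

Call:
apply_moves(commands=[[[0.5,2,5],[-0.7,6,4.1],60],[[1,6,9],[-1.4,12,8.2],60],[[1.5,11,12],[-2.3,20.2,13.7],60],[[2,15.5,13.5],[-2.3,20.2,13.7],60],[[2,20,14.5],[-2.3,20.2,13.7],60]])

```text
time_s: 9.0
eef_pos: [0.4916, -0.1519, 0.2832]
tcp_rot: [-3.112, -0.381, 0.008]
contact_force: [0.6, -0.2, 0.5]
opening: 0.432
grasp_force: 0.0
```

Run:
```python
from h import *
st()
```

```text
9.0 [ 0.4916 -0.1519  0.2832] [-3.112 -0.381  0.008] [-0.53  0.01  1.7   0.    1.44  0.8 ] [ 0.6 -0.2  0.5] 0.43247261458564984 0.0
```

Call:
apply_moves(commands=[[[0.3,5,0.5],[0,0,0],60],[[0.6,10,0.5],[0,0,0],60],[[0.7,13,0.5],[0,0,0],60],[[0.7,13,0.5],[0,0,0],60]])

```text
time_s: 9.4
eef_pos: [0.497, -0.0197, 0.2864]
tcp_rot: [-3.109, -0.386, 0.01]
contact_force: [0.1, -0.9, -0.7]
opening: 0.598
grasp_force: 0.0
```

Run:
```python
from h import *
import pickle
st(); d=shot('wrist'); s=shot('scene'); pickle.dump((d,s),open('w6.pkl','wb'))
for z in(.318,.208): print(proj(d,[.585,.0015,z]))
b=s['color'][80:280,240:440]
cv2.imwrite('pics/w6.png',np.hstack([cv2.resize(d['color'],(480,300)),cv2.resize(b,(300,300),interpolation=cv2.INTER_CUBIC)]))
```

```text
9.4 [ 0.497  -0.0197  0.2864] [-3.109 -0.386  0.01 ] [-0.28 -0.03  1.73  0.01  1.45  1.04] [ 0.1 -0.9 -0.7] 0.5983142778685953 0.0
[311.71280635  61.40780722]
[313.9956688   90.61181428]
```

View pics/w6.png

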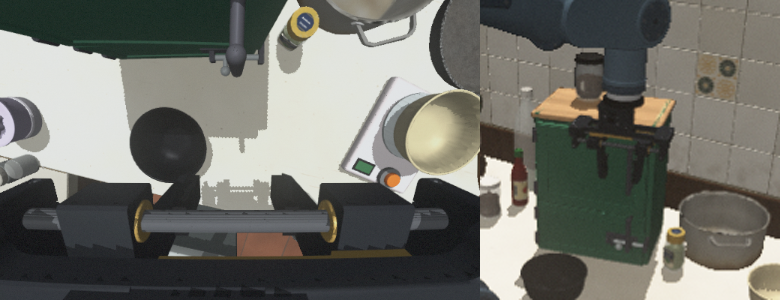

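The wrist view shows the handle bar end-on at about (237, 45–72), against a predicted (234, 46–68), and the door still shut. The scene crop shows the bowl on the plate. I'm advancing and gripping the bar.

Call:
apply_moves(commands=[[[4,1,0.3],[0,0,0],60],[[7,1.7,0.3],[0,0,0],60],[[8.6,2.1,0.3],[0,0,0],60],[[8.6,2.1,0.3],[0,0,0],0],[[8.6,2.1,0.3],[0,0,0],0]], force=20)

```text
time_s: 10.0
eef_pos: [0.5829, -0.0037, 0.289]
tcp_rot: [-3.111, -0.376, 0.012]
contact_force: [0.2, -0.4, 0.1]
opening: 0.445
grasp_force: 0.0
```

Call:
apply_moves(commands=[[[0,0,0],[0,0,0],0],[[0,0,0],[0,0,0],0],[[0,0,0],[0,0,0],0],[[0,0,0],[0,0,0],0]])

```text
time_s: 10.4
eef_pos: [0.5826, 0.0011, 0.2901]
tcp_rot: [-3.104, -0.38, 0.009]
contact_force: [-0.4, 14.0, 0.5]
opening: 0.116
grasp_force: 20.0
```

The bar is gripped (opening 0.116 ≈ 10 mm). I'm swinging it along the arc.

Call:
apply_moves(commands=[[[-3.9,0.1,0],[0,0,0],0],[[-7.7,0.9,0],[0,0,0],0],[[-11.3,2.3,0],[0,0,0],0],[[-14.6,4.3,0],[0,0,0],0],[[-17.5,6.9,0],[0,0,0],0]])

```text
time_s: 10.9
eef_pos: [0.4058, 0.0656, 0.2894]
tcp_rot: [-3.115, -0.375, 0.013]
contact_force: [-0.1, -3.3, 0.3]
opening: 0.139
grasp_force: 23.5
```

Call:
apply_moves(commands=[[[-2.4,3.1,0],[0,0,0],0],[[-4.3,6.5,0],[0,0,0],0],[[-5.5,10.1,0],[0,0,0],0],[[-6.0,14,0],[0,0,0],0],[[-5.9,17.9,0],[0,0,0],0]])

```text
time_s: 11.4
eef_pos: [0.333, 0.2457, 0.289]
tcp_rot: [-3.111, -0.381, 0.067]
contact_force: [-62.9, 2.0, 32.4]
opening: 0.008
grasp_force: 32.4
```

Call:
apply_moves(commands=[[[0.2,1,0],[0,0,0],0],[[0.2,1,0],[0,0,0],0],[[0.2,1,0],[0,0,0],0]])

```text
time_s: 11.7
eef_pos: [0.3346, 0.2592, 0.2891]
tcp_rot: [-3.101, -0.389, 0.066]
contact_force: [-74.8, 9.0, 35.2]
opening: 0.005
grasp_force: 38.8
```

Call:
apply_moves(commands=[[[-1.0,0,0],[0,0,0],0],[[-1.5,0,0],[0,0,0],0],[[-1.5,0,0],[0,0,0],0]])

```text
time_s: 12.0
eef_pos: [0.3327, 0.256, 0.2893]
tcp_rot: [-3.11, -0.381, 0.018]
contact_force: [-11.6, 1.0, 2.8]
opening: 0.002
grasp_force: 6.2
```

Run:
```python
from h import *
import pickle
st(); s=shot('scene'); t=shot('top'); w=shot('wrist'); pickle.dump((s,t,w),open('w7.pkl','wb'))
for n,d in(('s',s),('t',t)):
  m=cv2.inRange(cv2.cvtColor(d['color'],cv2.COLOR_BGR2HSV),(55,90,20),(90,255,255)); k,l,q,c=cv2.connectedComponentsWithStats(m); print(n,q[1:][q[1:,4]>60].tolist())
hinge=np.array([.570,.223])
for f in (0,60,80,90,100,110):
  a=np.radians(-76-f); e=hinge+.25*np.array([np.cos(a),np.sin(a)]); print(f,e.round(3),proj(t,[*e,.328]).round(),proj(t,[*hinge,.328]).round(),proj(s,[*e,.328]).round(),proj(s,[*e,.14]).round(),proj(s,[*hinge,.328]).round())
```

```text
12.0 [0.3327 0.256  0.2893] [-3.11  -0.381  0.018] [ 0.36 -0.22  1.9   0.01  1.47  1.69] [-11.6   1.    2.8] 0.002012198319964458 6.204032152891159
s []
t [[251, 191, 8, 72, 318]]
0 [ 0.63 -0.02] [340. 167.] [255. 190.] [354. 171.] [350. 224.] [278. 161.]
60 [0.39  0.049] [317. 254.] [255. 190.] [292. 193.] [292. 252.] [278. 161.]
80 [0.342 0.121] [291. 272.] [255. 190.] [259. 193.] [262. 252.] [278. 161.]
90 [0.327 0.163] [276. 277.] [255. 190.] [244. 192.] [247. 250.] [278. 161.]
100 [0.321 0.206] [260. 280.] [255. 190.] [230. 189.] [235. 247.] [278. 161.]
110 [0.321 0.249] [245. 280.] [255. 190.] [218. 185.] [223. 243.] [278. 161.]
```

The leaf now runs from (255,190) to about (255,262) in the top view, i.e. about 100° open. The fingers have slipped off the bar, which does no harm. I'll lift clear, then fit the arm's kinematics to plan the reach into the cupboard.

Call:
apply_moves(commands=[[[-1.0,0,0],[0,0,0],0],[[-1.5,0,3],[0,0,0],0],[[-1.5,0,6],[0,0,0],20],[[-1.5,-2,8],[0,0,0],80],[[-1.5,-6,8],[0,0,0],80]])

```text
time_s: 12.65
eef_pos: [0.322, 0.1963, 0.3733]
tcp_rot: [-3.11, -0.384, -0.001]
contact_force: [0.3, -0.2, 0.3]
opening: 0.251
grasp_force: 0.0
```

```bash
cat > kin.py <<'E'
import numpy as np
from scipy.optimize import least_squares
from scipy.spatial.transform import Rotation as R
def fk(q,P):
    d1,a1,L2,a3,L4,L6=P
    ry=lambda a:R.from_euler('y',a).as_matrix(); rz=lambda a:R.from_euler('z',a).as_matrix()
    M=rz(q[0]); p=np.array([0,0,d1])+M@[a1,0,0]
    M=M@ry(q[1]); p=p+M@[0,0,L2]; M=M@ry(q[2]); p=p+M@[0,0,L4]+M@[a3,0,0]
    wr=p; M=M@rz(q[3])@ry(q[4]); p=p+M@[0,0,L6]; M=M@rz(q[5]); return p,M,wr
E
python3 - <<'E'
from h import *; from kin import *
st()
D=[([-1.33,.181,1.607,0,1.354,-.206],[.248,-.519,.239],[-3.062,-.696,0]),([-.45,.35,1.65,0,1.13,.67],[.5785,-.1491,.1214],[3.058,.695,.01]),
([-.78,.75,1.07,.08,1.54,.34],[.6065,-.3957,.119],[-2.845,-.644,.076]),([-.85,.51,1.31,.06,1.54,.27],[.5175,-.3775,.183],[-2.852,-.648,.07]),
([-.98,.34,1.9,.44,.75,.29],[.4825,-.3432,.0474],[-3.089,-.009,-.552]),([-.53,.01,1.7,0,1.44,.8],[.4916,-.1519,.2832],[-3.112,-.381,.008]),
([-.28,-.03,1.73,.01,1.45,1.04],[.497,-.0197,.2864],[-3.109,-.386,.01]),([.36,-.22,1.9,.01,1.47,1.69],[.3327,.256,.2893],[-3.11,-.381,.018])]
f=lambda P:np.concatenate([fk(q,P)[0]-p for q,p,r in D])
s=least_squares(f,[.4,0,.45,0,.4,.3]); print(s.x.round(4),np.abs(s.fun).max())
for q,p,r in D: print((R.from_matrix(fk(q,s.x)[1]).inv()*R.from_rotvec(r)).as_rotvec().round(2))
np.save('P.npy',s.x)
E
```

```text
12.65 [0.322  0.1963 0.3733] [-3.11e+00 -3.84e-01 -1.00e-03] [ 0.22 -0.38  1.86  0.01  1.67  1.55] [ 0.3 -0.2  0.3] 0.25073786269572057 0.0
[ 0.9063 -0.09    0.6098  0.35    0.6586  0.7825] 0.11244283522440704
[0.   0.   1.57]
[ 0.   -0.    1.57]
[ 0.   -0.    1.57]
[-0.01 -0.    1.57]
[0.   0.   1.56]
[-0.    0.    1.57]
[-0.   -0.01  1.57]
[ 0.   -0.    1.57]
```

```bash
cat > kin.py <<'E'
import numpy as np
from scipy.optimize import least_squares
from scipy.spatial.transform import Rotation as R
ry=lambda a:R.from_euler('y',a).as_matrix(); rz=lambda a:R.from_euler('z',a).as_matrix()
def fk(q,P):
    d1,a1,b,L2,a3,L4,L6=P
    M=rz(q[0]); p=np.array([0,0,d1])+M@[a1,b,0]
    M=M@ry(q[1]); p=p+M@[0,0,L2]; M=M@ry(q[2]); p=p+M@[a3,0,L4]
    M=M@rz(q[3])@ry(q[4]); p=p+M@[0,0,L6]; M=M@rz(q[5]+np.pi/2); return p,M
lo=np.array([-2.99,-.89,.3,-1.14,0,-3.12])+.03; hi=np.array([2.99,2.07,2.58,4.28,2.63,3.12])-.03
def ik(p,M,q0,P):
    f=lambda q:np.r_[(fk(q,P)[0]-p)*10,(R.from_matrix(M).inv()*R.from_matrix(fk(q,P)[1])).as_rotvec()]
    s=least_squares(f,np.clip(q0,lo+1e-3,hi-1e-3),bounds=(lo,hi)); return s.x,np.abs(s.fun).max()
def tool(yaw,p,roll=0):
    "heading yaw, pitch p down (deg); closing axis horizontal"
    y,p=np.radians([yaw,p]); z=np.array([np.cos(y)*np.cos(p),np.sin(y)*np.cos(p),-np.sin(p)]); yy=np.array([np.sin(y),-np.cos(y),0])
    if roll: yy=-yy
    return np.c_[np.cross(yy,z),yy,z]
E
python3 - <<'E'
from kin import *
D=[([-1.33,.181,1.607,0,1.354,-.206],[.248,-.519,.239]),([-.45,.35,1.65,0,1.13,.67],[.5785,-.1491,.1214]),
([-.78,.75,1.07,.08,1.54,.34],[.6065,-.3957,.119]),([-.85,.51,1.31,.06,1.54,.27],[.5175,-.3775,.183]),
([-.98,.34,1.9,.44,.75,.29],[.4825,-.3432,.0474]),([-.53,.01,1.7,0,1.44,.8],[.4916,-.1519,.2832]),
([-.28,-.03,1.73,.01,1.45,1.04],[.497,-.0197,.2864]),([.36,-.22,1.9,.01,1.47,1.69],[.3327,.256,.2893]),([.22,-.38,1.86,.01,1.67,1.55],[.322,.1963,.3733])]
s=least_squares(lambda P:np.concatenate([fk(q,P)[0]-p for q,p in D]),[.3,0,.1,.45,0,.4,.3]); P=s.x; print(P.round(3),np.abs(s.fun).max()); np.save('P.npy',P)
xc=np.array([.970,.242,0]);yc=np.array([-.242,.970,0]); F=np.array([.612,.105,.125])
rng=np.random.default_rng(0)
for p in(0,10,20,30):
  for dpsi in(0,15):
    M=tool(14+dpsi,p); G=F+.045*xc+.047*yc; G[2]=.168; tcp=G+M[:,2]*.005
    for roll in(0,1):
      M=tool(14+dpsi,p,roll); best=set()
      for _ in range(25):
        q,e=ik(tcp,M,rng.uniform(lo,hi),P)
        if e<.01: best.add(tuple(q.round(1)))
      print(p,dpsi,roll,best)
E
```

```text
[ 0.327 -0.005  0.118  0.444  0.096  0.521  0.319] 0.0027674499120468044
0 0 0 {(np.float64(-0.1), np.float64(0.6), np.float64(2.2), np.float64(2.8), np.float64(1.3), np.float64(-1.5))}
0 0 1 {(np.float64(-0.1), np.float64(0.6), np.float64(2.2), np.float64(2.8), np.float64(1.3), np.float64(1.7))}
0 15 0 {(np.float64(-0.3), np.float64(0.6), np.float64(2.2), np.float64(2.3), np.float64(1.3), np.float64(-1.3))}
0 15 1 {(np.float64(-0.3), np.float64(0.6), np.float64(2.2), np.float64(2.3), np.float64(1.3), np.float64(1.8))}
10 0 0 {(np.float64(-0.1), np.float64(0.4), np.float64(2.2), np.float64(2.7), np.float64(1.0), np.float64(-1.4))}
10 0 1 {(np.float64(-0.1), np.float64(0.4), np.float64(2.2), np.float64(2.7), np.float64(1.0), np.float64(1.8))}
10 15 0 {(np.float64(-0.3), np.float64(0.5), np.float64(2.2), np.float64(2.2), np.float64(1.1), np.float64(-1.2))}
10 15 1 {(np.float64(-0.3), np.float64(0.5), np.float64(2.2), np.float64(2.2), np.float64(1.1), np.float64(2.0))}
20 0 0 {(np.float64(-0.1), np.float64(0.3), np.float64(2.2), np.float64(2.6), np.float64(0.6), np.float64(-1.3))}
20 0 1 {(np.float64(-0.1), np.float64(0.3), np.float64(2.2), np.float64(2.6), np.float64(0.6), np.float64(1.9))}
20 15 0 {(np.float64(-0.3), np.float64(0.3), np.float64(2.2), np.float64(2.0), np.float64(0.8), np.float64(-1.0))}
20 15 1 {(np.float64(-0.3), np.float64(0.3), np.float64(2.2), np.float64(2.0), np.float64(0.8), np.float64(2.2))}
30 0 0 {(np.float64(-0.1), np.float64(0.2), np.float64(2.2), np.float64(2.3), np.float64(0.4), np.float64(-0.9))}
30 0 1 {(np.float64(-0.1), np.float64(0.2), np.float64(2.2), np.float64(2.3), np.float64(0.4), np.float64(2.2))}
30 15 0 {(np.float64(-0.2), np.float64(0.2), np.float64(2.1), np.float64(1.7), np.float64(0.6), np.float64(-0.6))}
30 15 1 {(np.float64(-0.2), np.float64(0.2), np.float64(2.1), np.float64(1.7), np.float64(0.6), np.float64(2.5))}
```

The fit is good to 3 mm. I'm planning the reorientation from tool-down to nearly level via a yawed posture, checking joint continuity.

```bash
cat >> kin.py <<'E'
from scipy.spatial.transform import Slerp
P=np.load('P.npy')
def plan(p0,M0,q0,wps,show=True):
    "wps: list of (pos,M); prints calls of <=5 rows, <=4.5cm & 8deg per row"
    q=np.array(q0); p=np.array(p0); M=M0
    for k,(pt,Mt) in enumerate(wps):
        ang=np.degrees(np.linalg.norm((R.from_matrix(Mt)*R.from_matrix(M).inv()).as_rotvec())); n=int(max(np.ceil(ang/8),np.ceil(np.linalg.norm(np.array(pt)-p)/.045),1))
        sl=Slerp([0,1],R.from_matrix([M,Mt])); 
        for i in range(0,n,5):
            b=sl(i/n); pb=p+(np.array(pt)-p)*i/n; rows=[]
            for j in range(i+1,min(i+5,n)+1):
                c=sl(j/n); pc=p+(np.array(pt)-p)*j/n; qn,e=ik(pc,c.as_matrix(),q,P); dq=np.abs(qn-q).max(); q=qn
                rows.append((((pc-pb)*100).round(1).tolist(),np.degrees((c*b.inv()).as_rotvec()).round(1).tolist()))
                if show: print('   q',q.round(2),'err %.3f dq %.2f'%(e,dq))
            print('wp',k,'call:',rows)
        p=np.array(pt);M=Mt
    return q
E
python3 - <<'E'
from h import *; from kin import *
o=bot.get_obs(); M=R.from_rotvec(o['tcp_rot']).as_matrix()
wps=[([.40,.02,.36],tool(50,75)),([.42,.0,.30],tool(55,20)),([.50,.06,.21],tool(29,15))]
plan(o['eef_pos'],M,o['joint_positions'],wps)
E
```

```text
q [ 0.09 -0.44  1.9   0.03  1.63  1.3 ] err 0.000 dq 0.25
   q [-0.05 -0.47  1.93  0.08  1.6   1.03] err 0.000 dq 0.26
   q [-0.19 -0.49  1.95  0.13  1.59  0.77] err 0.000 dq 0.27
   q [-0.34 -0.48  1.96  0.19  1.58  0.5 ] err 0.000 dq 0.27
   q [-0.47 -0.45  1.95  0.25  1.58  0.24] err 0.000 dq 0.26
wp 0 call: [([1.6, -3.5, -0.3], [1.5, -2.6, 7.1]), ([3.1, -7.1, -0.5], [3.1, -5.2, 14.3]), ([4.7, -10.6, -0.8], [4.6, -7.9, 21.4]), ([6.2, -14.1, -1.1], [6.1, -10.5, 28.5]), ([7.8, -17.6, -1.3], [7.6, -13.1, 35.7])]
   q [-0.6  -0.48  2.01  0.4   1.58  0.1 ] err 0.000 dq 0.14
   q [-0.73 -0.5   2.08  0.53  1.6  -0.05] err 0.000 dq 0.14
   q [-0.84 -0.48  2.13  0.66  1.63 -0.19] err 0.000 dq 0.14
   q [-0.94 -0.44  2.18  0.77  1.67 -0.32] err 0.000 dq 0.14
   q [-1.03 -0.37  2.22  0.86  1.71 -0.45] err 0.000 dq 0.13
wp 1 call: [([0.3, -0.3, -0.9], [6.2, -4.8, 0.7]), ([0.6, -0.6, -1.7], [12.5, -9.6, 1.3]), ([0.9, -0.9, -2.6], [18.7, -14.4, 2.0]), ([1.1, -1.1, -3.4], [24.9, -19.1, 2.6]), ([1.4, -1.4, -4.3], [31.2, -23.9, 3.3])]
   q [-1.09 -0.26  2.25  0.93  1.75 -0.58] err 0.000 dq 0.13
   q [-1.13 -0.13  2.26  0.99  1.78 -0.72] err 0.000 dq 0.13
wp 1 call: [([0.3, -0.3, -0.9], [6.2, -4.8, 0.7]), ([0.6, -0.6, -1.7], [12.5, -9.6, 1.3])]
   q [-1.1  -0.14  2.34  1.09  1.66 -0.72] err 0.000 dq 0.12
   q [-1.06 -0.13  2.42  1.2   1.53 -0.75] err 0.000 dq 0.13
   q [-0.98 -0.09  2.49  1.35  1.38 -0.81] err 0.000 dq 0.15
   q [-0.87 -0.02  2.53  1.57  1.24 -0.92] err 0.000 dq 0.22
wp 2 call: [([2.0, 1.5, -2.3], [0.8, -0.9, -6.5]), ([4.0, 3.0, -4.5], [1.7, -1.9, -13.0]), ([6.0, 4.5, -6.8], [2.5, -2.8, -19.5]), ([8.0, 6.0, -9.0], [3.4, -3.7, -26.0])]
```

Call:
apply_moves(commands=[[[1.6,-3.5,-0.3],[1.5,-2.6,7.1],80],[[3.1,-7.1,-0.5],[3.1,-5.2,14.3],80],[[4.7,-10.6,-0.8],[4.6,-7.9,21.4],80],[[6.2,-14.1,-1.1],[6.1,-10.5,28.5],80],[[7.8,-17.6,-1.3],[7.6,-13.1,35.7],80]])

```text
time_s: 13.15
eef_pos: [0.392, 0.0371, 0.3584]
tcp_rot: [-2.82, -1.125, -0.289]
contact_force: [-0.0, -0.3, 0.2]
opening: 0.703
grasp_force: 0.0
```

Call:
apply_moves(commands=[[[0.3,-0.3,-0.9],[6.2,-4.8,0.7],80],[[0.6,-0.6,-1.7],[12.5,-9.6,1.3],80],[[0.9,-0.9,-2.6],[18.7,-14.4,2],80],[[1.1,-1.1,-3.4],[24.9,-19.1,2.6],80],[[1.4,-1.4,-4.3],[31.2,-23.9,3.3],80]])

```text
time_s: 13.65
eef_pos: [0.4062, 0.0235, 0.3156]
tcp_rot: [-2.293, -0.986, -1.042]
contact_force: [0.1, 0.5, -1.4]
opening: 0.799
grasp_force: 0.0
```

Run:
```python
from h import *; from kin import *
st(); o=bot.get_obs(); M=R.from_rotvec(o['tcp_rot']).as_matrix()
plan(o['eef_pos'],M,o['joint_positions'],[([.43,.0,.28],tool(45,20)),([.50,.06,.22],tool(29,15))])
```

```text
13.65 [0.4062 0.0235 0.3156] [-2.293 -0.986 -1.042] [-0.97 -0.46  2.25  0.84  1.68 -0.26] [ 0.1  0.5 -1.4] 0.799288413752537 0.0
   q [-1.06 -0.4   2.3   0.92  1.68 -0.41] err 0.000 dq 0.15
   q [-1.12 -0.32  2.35  0.99  1.67 -0.54] err 0.000 dq 0.14
   q [-1.17 -0.21  2.38  1.07  1.67 -0.69] err 0.000 dq 0.15
wp 0 call: [([0.8, -0.8, -1.2], [3.4, -5.5, -1.6]), ([1.6, -1.6, -2.4], [6.8, -11.0, -3.3]), ([2.4, -2.4, -3.6], [10.2, -16.6, -4.9])]
   q [-1.1  -0.2   2.45  1.18  1.54 -0.71] err 0.000 dq 0.13
   q [-1.   -0.15  2.5   1.34  1.39 -0.76] err 0.000 dq 0.15
   q [-0.87 -0.06  2.53  1.56  1.25 -0.87] err 0.000 dq 0.22
wp 1 call: [([2.3, 2.0, -2.0], [1.0, -1.3, -5.3]), ([4.7, 4.0, -4.0], [2.0, -2.7, -10.7]), ([7.0, 6.0, -6.0], [3.0, -4.0, -16.0])]
```

Call:
apply_moves(commands=[[[0.8,-0.8,-1.2],[3.4,-5.5,-1.6],80],[[1.6,-1.6,-2.4],[6.8,-11.0,-3.3],80],[[2.4,-2.4,-3.6],[10.2,-16.6,-4.9],80],[[2.4,-2.4,-3.6],[10.2,-16.6,-4.9],80]])

```text
time_s: 14.05
eef_pos: [0.4291, 0.0007, 0.2762]
tcp_rot: [-2.093, -0.855, -1.456]
contact_force: [0.2, -0.0, 0.1]
opening: 0.801
grasp_force: 0.0
```

Call:
apply_moves(commands=[[[2.3,2.0,-2],[1,-1.3,-5.3],80],[[4.7,4,-4],[2,-2.7,-10.7],80],[[7,6,-6],[3,-4,-16],80],[[7,6,-6],[3,-4,-16],80]])

```text
time_s: 14.45
eef_pos: [0.4985, 0.0666, 0.2174]
tcp_rot: [-2.2, -0.572, -1.674]
contact_force: [-1.1, 0.7, 0.2]
opening: 0.797
grasp_force: 0.0
```

Run:
```python
from h import *; import pickle
st(); w=shot('wrist'); t=shot('top'); s=shot('scene'); pickle.dump((w,t,s),open('w8.pkl','wb'))
print(np.round(w['pose'],3).tolist()); F=np.array([.612,.105,.125]);xc=np.array([.970,.242,0]);yc=np.array([-.242,.970,0])
for k,v in(('pear',.047),('bottle',-.047)): print(k,proj(w,F+.045*xc+v*yc+[0,0,.034]).round())
b=t['color'][140:300,225:385]
cv2.imwrite('pics/w8.png',np.hstack([cv2.resize(w['color'],(500,312)),cv2.resize(b,(300,312),interpolation=cv2.INTER_CUBIC)]))
```

```text
14.45 [0.4985 0.0666 0.2174] [-2.2   -0.572 -1.674] [-0.82 -0.1   2.54  1.57  1.22 -0.83] [-1.1  0.7  0.2] 0.7965969467378491 0.0
[[0.494, -0.449, 0.745, 0.393], [-0.87, -0.246, 0.428, 0.004], [-0.01, -0.859, -0.512, 0.322], [0.0, 0.0, 0.0, 1.0]]
pear [304. 190.]
bottle [385. 201.]
```

View pics/w8.png

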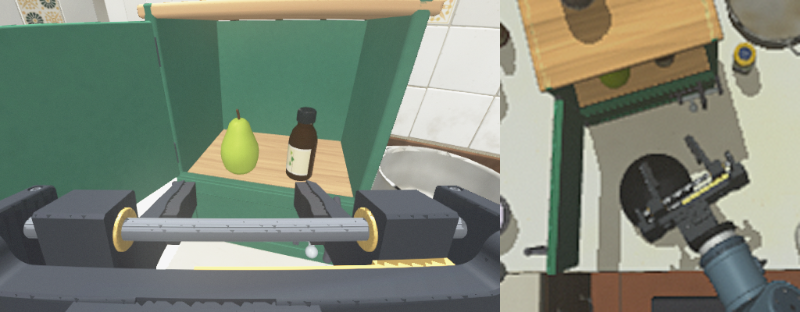

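The pear is at (240,155) in the view (full-image (307,198), predicted (304,190)), left of the bottle at (301,150). The top view shows the leaf still about 100° open.

Run:
```python
from h import *; from kin import *; import pickle
w,t,s=pickle.load(open('w8.pkl','rb'))
F=np.array([.612,.105,.125]);xc=np.array([.970,.242,0]);yc=np.array([-.242,.970,0])
h=cv2.cvtColor(w['color'],cv2.COLOR_BGR2HSV); m=cv2.inRange(h,(24,110,90),(45,255,255)); k,l,q,c=cv2.connectedComponentsWithStats(m); i=1+q[1:,4].argmax(); print('pear blob',q[i],c[i])
u=q[i][0]+q[i][2]/2
for z,v in((.159,198),):
  g=atz(w,u,v,z); print(g,'in cup',(g-F)@xc,(g-F)@yc)
# bottom silhouette check: lowest visible row -> front of the base
# shelf front corners in view (188,178)/(353,190)*1.28 at z=.125..136
for a in((178*1.28,182*1.28),(353*1.28,193*1.28)): g=atz(w,*a,.136); print('leaf top edge',g,(g-F)@xc,(g-F)@yc)
print('pear width px',q[i][2],'->mm',q[i][2]/w['mtx'][0,0]*np.linalg.norm(g-w['pose'][:3,3]))
o=bot.get_obs(); M=R.from_rotvec(o['tcp_rot']).as_matrix()
pe=g=atz(w,u,198,.159)
for yaw,p in((29,12),):
  Mt=tool(yaw,p); G=np.array([*pe[:2],.170]); tcp=G+.006*Mt[:,2]; pre=tcp-.10*Mt[:,2]*[1,1,0]; print('pre',pre,'tcp',tcp)
  plan(o['eef_pos'],M,o['joint_positions'],[(pre,Mt),(tcp,Mt)])
```

```text
pear blob [ 283  151   48   73 2675] [306.30766355 188.96672897]
[0.63034356 0.14911637 0.159     ] in cup 0.028469419617296675 0.0383537411438584
leaf top edge [0.55869294 0.20653096 0.136     ] -0.02713735879272341 0.11138533706043147
leaf top edge [ 0.64999288 -0.00746692  0.136     ] 0.009636097069501852 -0.118287193253445
pear width px 48 ->mm 0.05362591095501355
pre [0.54992589 0.10454013 0.16875253] tcp [0.63547661 0.15196167 0.16875253]
   q [-0.73  0.13  2.48  1.74  1.2  -1.03] err 0.000 dq 0.23
   q [-0.6   0.31  2.41  1.92  1.19 -1.17] err 0.000 dq 0.18
wp 0 call: [([2.5, 2.2, -2.6], [0.8, -1.4, -0.2]), ([4.9, 4.4, -5.2], [1.5, -2.8, -0.4])]
   q [-0.5   0.34  2.35  2.01  1.14 -1.15] err 0.000 dq 0.11
   q [-0.41  0.37  2.29  2.08  1.09 -1.14] err 0.000 dq 0.09
   q [-0.33  0.4   2.22  2.14  1.04 -1.13] err 0.000 dq 0.08
wp 1 call: [([2.9, 1.6, 0.0], [0.0, 0.0, 0.0]), ([5.7, 3.2, 0.0], [0.0, 0.0, 0.0]), ([8.6, 4.7, 0.0], [0.0, 0.0, 0.0])]
```

The measured row is weak on depth, so I take the pear's bearing with the stated 40–50 depth: pear ≈ (0.640, 0.155). Approaching.

Call:
apply_moves(commands=[[[2.5,2.2,-2.2],[0.8,-1.4,-0.2],85],[[5,4.4,-4.5],[1.5,-2.8,-0.4],85],[[6,5.1,-5.4],[1.5,-2.8,-0.4],85],[[6,5.1,-5.4],[1.5,-2.8,-0.4],85]], force=15)

```text
time_s: 15.0
eef_pos: [0.5617, 0.1105, 0.1654]
tcp_rot: [-2.153, -0.552, -1.743]
contact_force: [-0.2, 0.8, 0.2]
opening: 0.846
grasp_force: 0.0
```

Call:
apply_moves(commands=[[[2,1.1,0],[0,0,0],85],[[4,2.2,0],[0,0,0],85],[[5.5,3,0],[0,0,0],85],[[5.5,3,0],[0,0,0],85]])

```text
time_s: 15.4
eef_pos: [0.6177, 0.1397, 0.169]
tcp_rot: [-2.15, -0.554, -1.751]
contact_force: [-0.9, 0.0, 0.7]
opening: 0.849
grasp_force: 0.0
```

Run:
```python
from h import *
st(); w=shot('wrist'); s=shot('top')
h=cv2.cvtColor(w['color'],cv2.COLOR_BGR2HSV); m=cv2.inRange(h,(24,110,90),(45,255,255)); k,l,q,c=cv2.connectedComponentsWithStats(m); i=1+q[1:,4].argmax(); print('pear blob',q[i],c[i])
for r in range(q[i][1],q[i][1]+q[i][3],6):
  x=np.nonzero(l[r]==i)[0]; print(r,x.min(),x.max(),end=' | ')
o=bot.get_obs(); from kin import R; M=R.from_rotvec(o['tcp_rot']).as_matrix(); print()
for d in (0,.03,.05): print(d,proj(w,o['eef_pos']+d*M[:,2]),proj(w,o['eef_pos']+d*M[:,2]+.0375*M[:,1]),proj(w,o['eef_pos']+d*M[:,2]-.0375*M[:,1]))
print(proj(w,[.640,.155,.159]))
m=cv2.inRange(cv2.cvtColor(s['color'],cv2.COLOR_BGR2HSV),(55,90,20),(90,255,255)); k,l,q,c=cv2.connectedComponentsWithStats(m); print(q[1:][q[1:,4]>60].tolist())
```

```text
15.4 [0.6177 0.1397 0.169 ] [-2.15  -0.554 -1.751] [-0.36  0.36  2.27  2.12  1.06 -1.14] [-0.9  0.   0.7] 0.8493323358264735 0.0
pear blob [ 264  161   86  119 8052] [306.52632886 226.04172876]
161 309 311 | 167 289 323 | 173 284 329 | 179 282 331 | 185 280 333 | 191 277 335 | 197 275 338 | 203 273 340 | 209 270 343 | 215 268 345 | 221 266 348 | 227 265 348 | 233 264 349 | 239 264 349 | 245 265 348 | 251 266 348 | 257 267 346 | 263 270 344 | 269 272 341 | 275 276 338 | 
0 [309.19861258 253.04708729] [376.24987892 253.11285542] [242.20359135 252.73510914]
0.03 [309.89489289 232.86541111] [366.67899179 232.96490044] [253.14441503 232.65667562]
0.05 [310.25183217 222.53137623] [361.76597572 222.63815338] [258.76255558 222.3628702 ]
[307.47643064 236.08902199]
[[250, 191, 9, 90, 398]]
```

The pear's widest row (≈236) and centre (306.5) match the prediction (307,236) exactly. Closing in.

Call:
apply_moves(commands=[[[1.5,1.0,-0.1],[0,0,0],85],[[2.8,1.8,-0.1],[0,0,0],85],[[2.8,1.8,-0.1],[0,0,0],85]])

```text
time_s: 15.8
eef_pos: [0.6438, 0.1584, 0.1655]
tcp_rot: [-2.153, -0.551, -1.745]
contact_force: [-1.1, -0.1, -0.0]
opening: 0.852
grasp_force: 0.0
```

Call:
apply_moves(commands=[[[0,0,0],[0,0,0],55],[[0,0,0],[0,0,0],50],[[0,0,0],[0,0,0],50],[[0,0,0],[0,0,0],50],[[0,0,0],[0,0,0],50]], force=15)

```text
time_s: 16.3
eef_pos: [0.643, 0.1589, 0.1641]
tcp_rot: [-2.155, -0.55, -1.743]
contact_force: [-1.1, -0.7, 1.0]
opening: 0.637
grasp_force: 15.0
```

Gripped at 56 mm with 15 N. Lifting over the lip and drawing out.

Call:
apply_moves(commands=[[[0,0,1],[0,0,0],45],[[0,0,2],[0,0,0],45],[[0,0,3],[0,0,0],45],[[0,0,3.5],[0,0,0],45],[[0,0,3.5],[0,0,0],45]], force=20)

```text
time_s: 16.8
eef_pos: [0.6429, 0.1594, 0.1991]
tcp_rot: [-2.155, -0.551, -1.742]
contact_force: [-0.5, -0.3, -2.9]
opening: 0.632
grasp_force: 19.9
```

Call:
apply_moves(commands=[[[-2.5,-1.4,0],[0,0,0],45],[[-5.1,-2.8,0],[0,0,0],45],[[-7.7,-4.3,0],[0,0,0],45],[[-10.3,-5.7,0],[0,0,0],45],[[-12,-6.6,0],[0,0,0],45]])

```text
time_s: 17.3
eef_pos: [0.5214, 0.0933, 0.1981]
tcp_rot: [-2.156, -0.549, -1.74]
contact_force: [0.3, -0.8, -1.9]
opening: 0.634
grasp_force: 19.9
```

Run:
```python
from h import *; from kin import *
st(); w=shot('wrist'); s=shot('top')
h=cv2.cvtColor(w['color'],cv2.COLOR_BGR2HSV); m=cv2.inRange(h,(24,110,90),(45,255,255)); k,l,q,c=cv2.connectedComponentsWithStats(m); i=1+q[1:,4].argmax(); print('pear blob',q[i],c[i])
m=cv2.inRange(cv2.cvtColor(s['color'],cv2.COLOR_BGR2HSV),(55,90,20),(90,255,255)); k,l,q,c=cv2.connectedComponentsWithStats(m); print(q[1:][q[1:,4]>60].tolist())
o=bot.get_obs(); M=R.from_rotvec(o['tcp_rot']).as_matrix()
q=plan(o['eef_pos'],M,o['joint_positions'],[([.48,.0,.27],tool(29,12)),([.46,-.12,.27],tool(10,50)),([.52,-.30,.24],tool(-10,72)),([.584,-.343,.20],tool(-20,75))])
```

```text
17.3 [0.5214 0.0933 0.1981] [-2.156 -0.549 -1.74 ] [-0.68  0.1   2.51  1.8   1.19 -1.03] [ 0.3 -0.8 -1.9] 0.6337033127484781 19.895400028908625
pear blob [ 263  171  102  109 8281] [313.57939862 235.78975969]
[[250, 191, 9, 90, 396]]
   q [-0.85  0.01  2.52  1.62  1.27 -0.94] err 0.000 dq 0.18
   q [-0.99 -0.1   2.52  1.49  1.36 -0.84] err 0.000 dq 0.14
   q [-1.11 -0.19  2.51  1.39  1.46 -0.75] err 0.000 dq 0.12
wp 0 call: [([-1.4, -3.1, 2.4], [-0.1, -0.1, 0.1]), ([-2.8, -6.2, 4.8], [-0.1, -0.2, 0.2]), ([-4.2, -9.2, 7.2], [-0.2, -0.3, 0.4])]
   q [-1.12 -0.32  2.5   1.3   1.4  -0.57] err 0.000 dq 0.17
   q [-1.12 -0.42  2.48  1.2   1.34 -0.41] err 0.000 dq 0.17
   q [-1.09 -0.48  2.44  1.1   1.28 -0.25] err 0.000 dq 0.16
   q [-1.05 -0.51  2.39  0.98  1.22 -0.1 ] err 0.000 dq 0.15
   q [-1.   -0.51  2.33  0.84  1.16  0.05] err 0.000 dq 0.15
wp 1 call: [([-0.3, -2.0, 0.0], [-2.1, 6.0, -3.0]), ([-0.7, -4.0, 0.0], [-4.2, 12.0, -6.1]), ([-1.0, -6.0, 0.0], [-6.4, 18.0, -9.1]), ([-1.3, -8.0, 0.0], [-8.5, 24.0, -12.2]), ([-1.7, -10.0, 0.0], [-10.6, 30.0, -15.2])]
   q [-0.95 -0.49  2.27  0.7   1.12  0.21] err 0.000 dq 0.16
wp 1 call: [([-0.3, -2.0, 0.0], [-2.1, 6.0, -3.0])]
   q [-0.91 -0.37  2.18  0.61  1.07  0.33] err 0.000 dq 0.12
   q [-0.88 -0.27  2.09  0.51  1.04  0.46] err 0.000 dq 0.13
   q [-0.86 -0.16  2.    0.41  1.03  0.59] err 0.000 dq 0.13
   q [-0.84 -0.06  1.89  0.31  1.04  0.72] err 0.000 dq 0.13
   q [-0.82  0.05  1.78  0.21  1.07  0.84] err 0.000 dq 0.12
wp 2 call: [([1.2, -3.6, -0.6], [0.0, 4.4, -4.0]), ([2.4, -7.2, -1.2], [0.0, 8.8, -7.9]), ([3.6, -10.8, -1.8], [-0.0, 13.3, -11.9]), ([4.8, -14.4, -2.4], [0.0, 17.7, -15.8]), ([6.0, -18.0, -3.0], [-0.0, 22.1, -19.8])]
   q [-0.79  0.16  1.7   0.17  1.04  0.98] err 0.000 dq 0.14
   q [-0.76  0.27  1.6   0.12  1.03  1.12] err 0.000 dq 0.14
wp 3 call: [([3.2, -2.2, -2.0], [0.4, 1.5, -5.0]), ([6.4, -4.3, -4.0], [0.8, 2.9, -10.0])]
```

The pear is out and firmly held; the leaf is still open. I'm carrying it towards the scale, pitching down on the way.

Call:
apply_moves(commands=[[[-1.4,-3.1,2.4],[0,0,0],45],[[-2.8,-6.2,4.8],[0,0,0],45],[[-4.2,-9.2,7.2],[0,0,0],45],[[-4.2,-9.2,7.2],[0,0,0],45]])

```text
time_s: 17.8
eef_pos: [0.4822, -0.0044, 0.2742]
tcp_rot: [-2.16, -0.552, -1.751]
contact_force: [0.7, -1.2, -1.5]
opening: 0.636
grasp_force: 19.9
```

Call:
apply_moves(commands=[[[-0.3,-2,0],[-2.1,6,-3],45],[[-0.7,-4,0],[-4.2,12,-6.1],45],[[-1,-6,0],[-6.4,18,-9.1],45],[[-1.3,-8,0],[-8.5,24,-12.2],45],[[-1.7,-10,0],[-10.6,30,-15.2],45]])

```text
time_s: 18.3
eef_pos: [0.4642, -0.0983, 0.271]
tcp_rot: [-2.784, -0.304, -1.181]
contact_force: [0.4, -0.2, -2.0]
opening: 0.633
grasp_force: 19.9
```

Run:
```python
from h import *; from kin import *
st(); t=shot('top'); 
h=cv2.cvtColor(t['color'],cv2.COLOR_BGR2HSV); m=cv2.inRange(h,(18,45,60),(35,160,255)); m[:, :400]=0; m[:,470:]=0; m[:160]=0; m[225:]=0
k,l,q,c=cv2.connectedComponentsWithStats(m); print(q[1:][q[1:,4]>30].tolist(),c[1:][q[1:,4]>30])
a=np.linspace(0,6.28,60); pr=np.array([proj(t,[.584+.07*np.cos(x),-.343+.07*np.sin(x),.114]) for x in a]); print('exp',pr.min(0),pr.max(0))
o=bot.get_obs(); M=R.from_rotvec(o['tcp_rot']).as_matrix()
plan(o['eef_pos'],M,o['joint_positions'],[([.52,-.28,.25],tool(-10,70)),([.591,-.345,.19],tool(-20,75)),([.591,-.345,.10],tool(-20,75))])
```

```text
18.3 [ 0.4642 -0.0983  0.271 ] [-2.784 -0.304 -1.181] [-0.97 -0.51  2.33  0.83  1.14  0.09] [ 0.4 -0.2 -2. ] 0.6326192082993165 19.85224859789014
[[417, 172, 43, 42, 1395]] [[437.69462366 192.48673835]]
exp [417.01066122 171.59880292] [460.1343741  213.50938539]
   q [-0.94 -0.41  2.24  0.72  1.08  0.22] err 0.000 dq 0.12
   q [-0.9  -0.31  2.14  0.61  1.04  0.38] err 0.000 dq 0.15
   q [-0.86 -0.21  2.04  0.48  1.01  0.54] err 0.000 dq 0.16
   q [-0.83 -0.11  1.94  0.35  1.02  0.7 ] err 0.000 dq 0.16
   q [-0.81 -0.01  1.83  0.24  1.05  0.85] err 0.000 dq 0.15
wp 0 call: [([1.1, -3.6, -0.5], [-0.2, 5.2, -4.4]), ([2.2, -7.1, -1.0], [-0.5, 10.4, -8.8]), ([3.3, -10.7, -1.4], [-0.7, 15.6, -13.3]), ([4.4, -14.3, -1.9], [-0.9, 20.8, -17.7]), ([5.5, -17.9, -2.4], [-1.1, 26.0, -22.1])]
   q [-0.79  0.1   1.75  0.2   1.03  0.94] err 0.000 dq 0.10
   q [-0.77  0.2   1.67  0.16  1.02  1.03] err 0.000 dq 0.10
   q [-0.75  0.3   1.59  0.12  1.02  1.12] err 0.000 dq 0.10
wp 1 call: [([2.4, -2.2, -2.0], [0.4, 1.6, -3.3]), ([4.7, -4.3, -4.0], [0.9, 3.2, -6.7]), ([7.1, -6.5, -6.0], [1.3, 4.8, -10.0])]
   q [-0.75  0.35  1.62  0.13  0.93  1.11] err 0.000 dq 0.08
   q [-0.75  0.41  1.64  0.13  0.85  1.09] err 0.000 dq 0.08
wp 2 call: [([0.0, 0.0, -4.5], [0.0, 0.0, 0.0]), ([0.0, 0.0, -9.0], [0.0, 0.0, 0.0])]
```

The bowl blob (417–460, 172–214) matches the prediction to a pixel, so the bowl is centred. On to above the bowl.

Call:
apply_moves(commands=[[[1.1,-3.6,-0.5],[-0.2,5.2,-4.4],45],[[2.2,-7.1,-1],[-0.5,10.4,-8.8],45],[[3.3,-10.7,-1.4],[-0.7,15.6,-13.3],45],[[4.4,-14.3,-1.9],[-0.9,20.8,-17.7],45],[[5.5,-17.9,-2.4],[-1.1,26,-22.1],45]])

```text
time_s: 18.85
eef_pos: [0.5202, -0.2762, 0.2446]
tcp_rot: [3.065, -0.268, 0.545]
contact_force: [0.3, -1.0, -1.9]
opening: 0.634
grasp_force: 19.8
```

Call:
apply_moves(commands=[[[2.4,-2.2,-2],[0.4,1.6,-3.3],45],[[4.7,-4.3,-4],[0.9,3.2,-6.7],45],[[7.1,-6.5,-6],[1.3,4.8,-10],45],[[7.1,-6.5,-6],[1.3,4.8,-10],45]])

```text
time_s: 19.25
eef_pos: [0.5905, -0.34, 0.1773]
tcp_rot: [3.042, -0.536, 0.398]
contact_force: [-0.4, 1.6, -2.4]
opening: 0.629
grasp_force: 19.8
```

Call:
apply_moves(commands=[[[0,0,-3],[0,0,0],45],[[0,0,-6],[0,0,0],45],[[0,0,-8.5],[0,0,0],45],[[0,0,-8.5],[0,0,0],45]])

```text
time_s: 19.65
eef_pos: [0.5873, -0.3379, 0.0957]
tcp_rot: [3.04, -0.535, 0.4]
contact_force: [-0.5, -1.1, -3.3]
opening: 0.633
grasp_force: 19.8
```

Call:
apply_moves(commands=[[[0.2,-0.4,-0.4],[0,0,0],45],[[0.2,-0.4,-0.6],[0,0,0],45],[[0.2,-0.4,-0.6],[0,0,0],45]])

```text
time_s: 19.95
eef_pos: [0.5928, -0.3471, 0.0973]
tcp_rot: [3.029, -0.536, 0.415]
contact_force: [-0.4, 1.2, -2.0]
opening: 0.635
grasp_force: 19.8
```

Call:
apply_moves(commands=[[[0,0,-0.3],[0,0,0],45],[[0,0,-0.3],[0,0,0],45]])

```text
time_s: 20.15
eef_pos: [0.5921, -0.3467, 0.0933]
tcp_rot: [3.029, -0.536, 0.413]
contact_force: [-0.1, -0.0, -3.2]
opening: 0.632
grasp_force: 19.8
```

Call:
apply_moves(commands=[[[0,0,-0.3],[0,0,0],45],[[0,0,-0.3],[0,0,0],45]])

```text
time_s: 20.35
eef_pos: [0.5933, -0.3474, 0.0915]
tcp_rot: [3.028, -0.536, 0.417]
contact_force: [1.5, -0.1, 3.7]
opening: 0.633
grasp_force: 20.0
```

Touching the bowl (+3.7 N). Releasing gently.

Call:
apply_moves(commands=[[[0,0,0],[0,0,0],65],[[0,0,0],[0,0,0],67],[[0,0,0],[0,0,0],69],[[0,0,0],[0,0,0],71],[[0,0,0],[0,0,0],72]])

```text
time_s: 20.85
eef_pos: [0.5917, -0.3465, 0.0894]
tcp_rot: [3.03, -0.537, 0.411]
contact_force: [-0.7, 0.4, -0.1]
opening: 0.72
grasp_force: 0.0
```

Call:
apply_moves(commands=[[[0,0,0],[0,0,0],73],[[0,0,0],[0,0,0],73],[[0,0,0],[0,0,0],73],[[0,0,0],[0,0,0],73]])

```text
time_s: 21.25
eef_pos: [0.592, -0.3467, 0.0899]
tcp_rot: [3.03, -0.536, 0.412]
contact_force: [-0.1, -0.5, 0.7]
opening: 0.729
grasp_force: 0.0
```

Call:
apply_moves(commands=[[[-0.4,0.1,1.5],[0,0,0],73],[[-0.9,0.3,3.5],[0,0,0],73],[[-1.5,0.5,6],[0,0,0],73],[[-2.5,0.9,10],[0,0,0],73],[[-5,2,14],[0,0,0],73]])

```text
time_s: 21.75
eef_pos: [0.542, -0.3269, 0.2322]
tcp_rot: [3.029, -0.536, 0.414]
contact_force: [-0.2, -0.4, 0.7]
opening: 0.731
grasp_force: 0.0
```

Call:
apply_moves(commands=[[[-4,4,2],[0,0,0],73],[[-8,8,3],[0,0,0],73],[[-10,12,3],[0,0,0],73],[[-10,12,3],[0,0,0],73]])

```text
time_s: 22.15
eef_pos: [0.4399, -0.2035, 0.261]
tcp_rot: [3.029, -0.534, 0.414]
contact_force: [0.5, 0.6, 0.3]
opening: 0.734
grasp_force: 0.0
```

Run:
```python
from h import *
st(); orange(); t=shot('top')
h=cv2.cvtColor(t['color'],cv2.COLOR_BGR2HSV)
for nm,a,b in(('bowl+pear',(18,45,60),(45,255,255)),('pear',(25,150,60),(45,255,255)),('door',(55,90,20),(90,255,255))):
  m=cv2.inRange(h,a,b)
  if nm!='door': m[:,:400]=0; m[:,470:]=0; m[:160]=0; m[225:]=0
  k,l,q,c=cv2.connectedComponentsWithStats(m); j=q[1:,4]>30; print(nm,q[1:][j].tolist(),c[1:][j].round(1).tolist())
print(atz(t,437.7,192.5,.114),proj(t,[.584,-.343,.09]))
```

```text
22.15 [ 0.4399 -0.2035  0.261 ] [ 3.029 -0.534  0.414] [-0.75 -0.24  2.    0.13  1.15  1.13] [0.5 0.6 0.3] 0.73366553615118 0.0
scene 46 (np.int64(424), np.int64(433), np.int64(304), np.int64(310), np.float64(428.3695652173913), np.float64(307.17391304347825))
bowl+pear [[417, 172, 43, 42, 1386]] [[437.7, 192.5]]
pear [[429, 177, 18, 24, 307]] [[438.4, 189.5]]
door [[208, 145, 7, 6, 33], [250, 191, 9, 90, 397], [413, 222, 10, 6, 51]] [[210.8, 147.5], [254.0, 235.9], [417.5, 224.5]]
[ 0.58378124 -0.34042723  0.114     ] [436.67499538 193.48149034]
```

The checks agree. The pear blob lies within the bowl, the bowl is centred, the button is up and the door stands open. Handing in.

```bash
python3 -c "
from cell import bot
print(bot.finish_job())"
```

```text
the job is handed in; nothing more can be done
None
```

I handed the job in at about 22 s: the pear lies in the bowl centred on the tared scale, and the top door half stands about 100° open; I didn't separately re-check the bottom half and its bolt, but nothing touched them.

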